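# Make up two wooden-toy kits in the workshop trays

### The job

Make up two workshop kits from the stock on the bench: the long tray gets the long batten, the small wheel and the glue bottle; the square tray gets the short batten and the large wheel. Lay the wooden parts flat on the tray floors and stand the bottle upright, each thing wholly inside its tray; never let the bottle fall over, and leave the tape roll, screw box and steel bracket where they are.

Things in the scene. Friction and masses are not known exactly. Their poses are not given: they have to be found in the camera images.
- long_batten_mid (a point): Long batten: plain mid-brown wooden bar lying flat, loose, 110 long x 36 wide x 24 mm high, about 50 g, a small dark dot at each end of its top. Point at its centre, 12 mm above its underside; x runs along its length, y across its width, z up.
- short_batten_mid (a point): Short batten: the same section of wooden bar but only 70 long x 36 wide x 24 mm high, lying flat, loose, about 32 g. Point at its centre, 12 mm above its underside; x runs along its length, y across its width, z up.
- large_wheel_mid (a point): Large wheel: plain mid-brown wooden disc lying flat, loose, 56 mm diameter x 24 mm high, about 40 g, a thin dark circle and a dark dot on its top. Point at its centre, 12 mm above its underside; z up along its axle.
- small_wheel_mid (a point): Small wheel: plain mid-brown wooden disc lying flat, loose, 36 mm diameter x 24 mm high, about 18 g, a thin dark circle and a dark dot on its top. Point at its centre, 12 mm above its underside; z up along its axle.
- glue_mid (a point): Glue bottle: small white round plastic bottle on the open bench (not the tall brown bottles in the rack) with a narrower neck and red cap, standing, loose, body 44 mm diameter, 110 mm high with its cap, about 120 g. Point on its axis half-way up, 55 mm above its underside; z up along its axis.
- long_tray: Long tray: shallow grey plastic tray fixed to the bench, 262 x 162 mm outside, 250 x 150 mm inside; floor 6 mm thick, rim 14 mm above the bench (8 mm above the floor), walls 6 mm thick. Origin at bench level under its centre; x along its length, y across, z up.
- square_tray: Square tray: shallow grey plastic tray fixed to the bench, 192 x 192 mm outside, 180 x 180 mm inside; floor 6 mm thick, rim 14 mm above the bench (8 mm above the floor), walls 6 mm thick. Origin at bench level under its centre; x and y along its sides, z up.
- tape: Bystander: roll of brown tape lying flat, a ring 76 mm outside diameter, 52 mm hole, 24 mm high. Origin at the centre of its underside.
- screw_box: Bystander: small red and brown cardboard box of screws, 70 x 45 x 35 mm high. Origin at the centre of its underside; x along its length.
- bracket: Bystander: L-shaped steel corner bracket, its foot 60 x 30 mm flat on the bench and its upright leg 60 mm high at the -x end of the foot. Origin at the centre of the foot's underside; x along the foot.
Things that resemble listed ones, but are neither listed nor needed, are in the scene too. Leave any turquoise look-alike of the part that bears large_wheel_mid alone.

How it is judged:
By the outcome, as a careful person would: the job done as asked, in the order asked, and still so for the second after the job is handed in, with the robot touching nothing.
It also fails if it takes over 128 s, if anything falls off the work surface, if the arm or the gripper's body presses on something with over 40 N, if the wrist force passes 120 N, or if a joint passes its speed limit or range.

### The arm

A 6-joint arm with a two-finger parallel gripper is mounted at the origin on the work surface. World frame = base frame: x ahead of the robot, y to its left, z up, the work surface at z = 0. Lengths are in m, angles in rad, forces in N, time in s.
With the tool pointing down it reaches from about 0.425 to 0.95 m from the base axis. Payload 14.7 kg.
Tool frame: the origin (TCP) lies midway between the tips of the shut fingers; the grasp point (between the pads) lies 19 mm behind it; z points along the fingers, y is the line along which they close (so a half turn about z gives the same grasp; the last joint's range is limited). The gripper opens to 85 mm and grips with 20 to 120 N. Pads are 22 mm wide; open, the fingers measure 114 mm over their backs; the gripper's body (76 mm by 85 mm) begins 54 mm behind the grasp point. The pads swing forward as they close: fully open they stand 13 mm farther back than shut.
Start: joints at [-1.393, 0.48, 1.596, -0, 1.065, -0.047], TCP at [0.145, -0.634, 0.231] pointing down, gripper open.
Joint ranges: [-2.75, 2.75], [-0.82, 2.05], [0.23, 2.67], [-1.56, 4.7], [0.09, 2.69], [-2.92, 2.92]. Speed limits (rad/s): [1.89, 1.89, 2.39, 3.01, 3.01, 3.01].

### API

Orientations are given as a 3x3 rotation matrix whose columns are the frame's x, y, z axes.
In Python, from station import manip gives the robot as it stands.
- The arm moves only by the shell command python3 -m creep 'ROWS' [OPENING] [FORCE]. ROWS is JSON, a list of rows, each an object of numbers: "tx", "ty", "tz": the shift along the tool's x, y, z in units of 0.2 m (1.0 is 0.2 m); "rx", "ry", "rz": the turn, a rotation vector about the tool's x, y, z in units of 90 degrees (1.0 is 90 degrees). A call has exactly 5 rows; each row is the pose to reach, as a shift and turn from the pose commanded when the call began, along the tool's axes at that moment; what a row does not reach only later rows make up. A row lasts 1/10 s, in which the tool goes at most 50 mm and 8.59 degrees, less where a joint would pass 70% of its speed; a pose out of reach is approached as far as the arm can. A call with a number of a shift or a turn outside -1 to 1 is refused whole. A call with a gripper value outside its range is refused whole. OPENING is the opening, from -1 (shut) to 1 (fully open), set as the call begins (- or left out, the last holds). The fingers move at their own pace and stop on an object; FORCE is the grip in N (left out, the last holds). Time passes only in rows, so rows that repeat a pose let the fingers close, or fill a call up. It gives the time, the measured TCP pose, the force, the opening and the grip force at its end, in the units of the state.
- manip.sense(): the state, without advancing time (a new reading comes with each control period).
- manip.snapshot(name): name is "scene" or "top" or "wrist"; returns a dict with "frame" (400x640x3 uint8, red, green, blue), "mtx" (3x3 intrinsics, pixels), "dist" ([k1, k2, p1, p2, k3] as OpenCV has them; the pictures are not rectified), "extrinsics" (4x4, takes a point from world to camera coordinates). Camera axes: x right, y up, looking along -z (the intrinsics and any distortion apply to the point x, -y, -z); pixel columns grow to the right and rows downward; lengths in m; the calibration is good to about 2 mm. A picture is of the moment at which its call begins. There is no depth.
- manip.finish_job(): hands the job in; it is judged then, once.
The state is a dict: "time_s": time; "joint_positions": joint angles; "qd": joint speeds; "joint_torque": joint torques, N m; "ee_pos": TCP position; "ee_rot": TCP orientation; "ft_force": force on the tool from outside, world axes, zero at the start; "moment": the same for the moment, N m; "grip_width": opening from 0.0 (shut) to 1.0 (fully open); "grip_force": force on a finger pad.
Only numpy, scipy, OpenCV 4.12 (cv2) and the standard library are available. Lean on these libraries where they do the work, as an engineer would, in place of code of your own. Each camera call takes 0.05 s, during which the arm holds its last target. There are 200 camera calls.

## Working session

There is one attempt and no reset: what is moved stays moved. The work goes in short steps, Python scripts to look and compute and a shell command to move; the robot and the scene stay as the last step left them, time stands still between calls to the robot, and variables do not carry over. Pictures are saved under pics/ and viewed, at most 14 in all, crops included, and the job is handed in when it is done.

```bash
mkdir -p pics; ls; cat > h.py <<'E'
import numpy as np, cv2
from station import manip
def snap(n,f=None):
    s=manip.snapshot(n)
    if f: cv2.imwrite('pics/'+f,s['frame'][:,:,::-1])
    return s
def ray(s,px,z):
    p=cv2.undistortPoints(np.array([[px]],float),np.array(s['mtx'],float),np.array(s['dist'],float))[0,0]
    E=np.array(s['extrinsics']);R=E[:3,:3];t=E[:3,3]
    c=-R.T@t;d=R.T@np.array([p[0],-p[1],-1])
    return c+d*(z-c[2])/d[2]
def proj(s,P):
    E=np.array(s['extrinsics']);q=E[:3,:3]@np.array(P)+E[:3,3]
    return cv2.projectPoints(np.array([[q[0],-q[1],-q[2]]]),np.zeros(3),np.zeros(3),np.array(s['mtx'],float),np.array(s['dist'],float))[0][0,0]
E
python3 - <<'E'
from h import *
for n in("top","scene"):
    s=snap(n,n+'0.png')
    E=np.array(s['extrinsics']);print(n,(-E[:3,:3].T@E[:3,3]).round(3),ray(s,(320,200),0).round(3))
print(manip.sense())
E
```

```text
pics
top [0.383 0.002 1.217] [0.615 0.005 0.   ]
scene [ 0.993 -0.174  0.805] [0.576 0.011 0.   ]
{'time_s': 0.1, 'joint_positions': array([-1.39259763e+00,  4.80723382e-01,  1.59682766e+00,  1.90829774e-05,
        1.06507781e+00, -4.66059061e-02]), 'qd': array([ 0.00070354, -0.00239289, -0.00100166, -0.00014262, -0.00036199,
        0.00325392]), 'joint_torque': array([ 2.18030043e-03, -9.52253580e+01, -4.31040466e+01,  1.34242796e-04,
        5.14512081e-03,  2.59144429e-05]), 'ee_pos': array([ 0.14485289, -0.63327723,  0.23075998]), 'ee_rot': array([[ 9.74839750e-01,  2.22906783e-01, -1.67242436e-04],
       [ 2.22906837e-01, -9.74839216e-01,  1.02274262e-03],
       [ 6.49417836e-05, -1.03428965e-03, -9.99999463e-01]]), 'ft_force': array([-0.88405755, -0.24804989,  0.27051358]), 'moment': array([0.07644811, 0.01468345, 0.00443924]), 'grip_force': 0.0, 'grip_width': 1.0040968217956256}
```

View pics/top0.png

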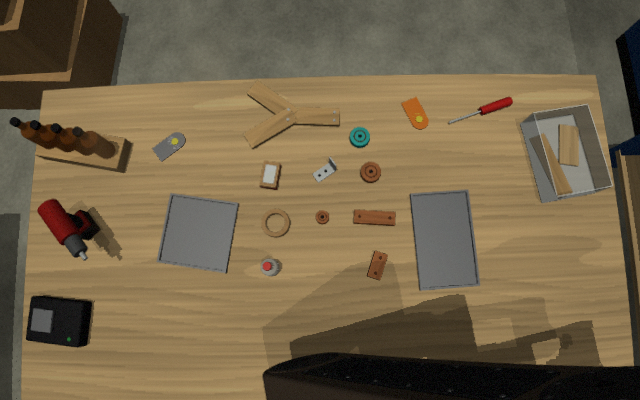

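View pics/scene0.png

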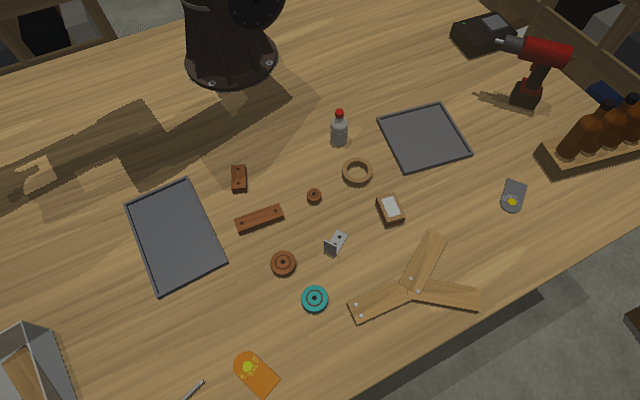

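Top view: long batten (374,217), short batten (377,265), large brown wheel (371,172) with the turquoise look-alike at (359,137), small wheel (322,217), glue bottle with red cap (269,267). Square tray is at (199,233) and long tray at (444,240). Candidates for the large wheel: (371,172), brown with a thin dark circle, and (359,137), turquoise. The brown one fits. I'll confirm it in a crop.

```bash
cat > m.py <<'E'
from h import *
s=snap("top");f=s['frame']
cv2.imwrite('pics/crop1.png',cv2.resize(f[110:300,240:410][:,:,::-1],None,fx=3.2,fy=3.1,interpolation=cv2.INTER_CUBIC))
hsv=cv2.cvtColor(f,cv2.COLOR_RGB2HSV)
def comps(m,zs,amin):
    m=cv2.morphologyEx(m,cv2.MORPH_CLOSE,np.ones((3,3)))
    for c in cv2.findContours(m,0,2)[0]:
        if cv2.contourArea(c)<amin: continue
        (u,v)=c.reshape(-1,2).mean(0)
        if not(150<u<490 and 120<v<300): continue
        P=np.array([ray(s,p,zs)[:2] for p in c.reshape(-1,2)]).astype(np.float32)
        (cx,cy),(w,h),a=cv2.minAreaRect(P)
        if w<h:w,h=h,w;a+=90
        print((int(u),int(v)),'c',round(cx,4),round(cy,4),'size',round(w,3),round(h,3),'longaxis deg',round((a+90)%180-90,1))
r,g,b=[f[:,:,i].astype(int) for i in range(3)]
print(f[217,360],f[172,376],f[233,199],f[195,320],f[217,300])
print('wood');comps(((r-g>35)&(r>70)&(b<100)&(g<100)).astype(np.uint8)*255,.024,40)
print('grey');comps(((abs(r-b)<22)&(r<140)&(r>60)).astype(np.uint8)*255,.014,1500)
print('cap',);comps(((r>120)&(g<60)&(b<70)).astype(np.uint8)*255,.11,10)
E
python3 m.py
```

```text
[101  63  39] [91 56 32] [114 114 112] [144 121  85] [154 130  89]
wood
(267, 265) c 0.4385 0.1486 size 0.021 0.021 longaxis deg 88.7
(377, 264) c 0.4339 -0.1408 size 0.068 0.035 longaxis deg -20.2
(322, 217) c 0.566 0.0006 size 0.032 0.03 longaxis deg 88.4
(372, 216) c 0.5617 -0.1385 size 0.108 0.035 longaxis deg 85.3
(369, 170) c 0.6874 -0.135 size 0.052 0.051 longaxis deg 88.4
grey
(198, 234) c 0.5345 0.3384 size 0.194 0.191 longaxis deg 80.3
(443, 236) c 0.4974 -0.3259 size 0.261 0.164 longaxis deg 2.5
cap
```

View pics/crop1.png

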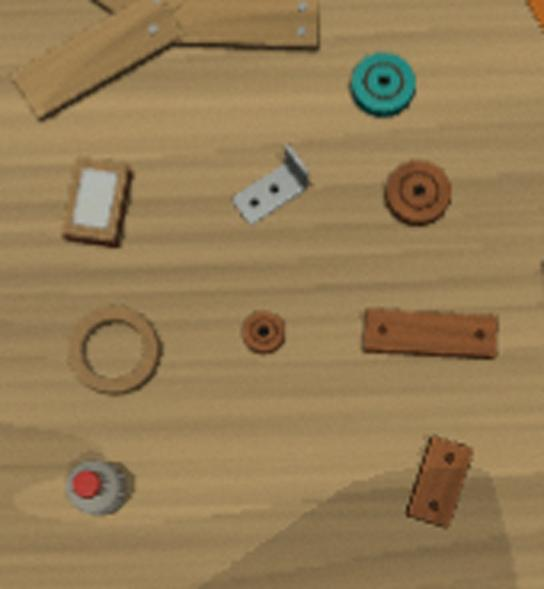

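The brown wheel at (371,172) shows plain wood with a dark circle and dot; the turquoise one stays. The sizes I measured match the listed ones. Next I'll set up a planner that only prints numbers, then move over the long batten.

```bash
cat > to.py <<'E'
import sys
from h import *
from scipy.spatial.transform import Rotation as Ro
# usage: to.py x y z yaw_deg [x y z yaw ...] [-n k]; prints per-call shift/turn, simulating the chain from the present pose
s=manip.sense();p=s['ee_pos'];R=s['ee_rot']
v=[float(a) for a in sys.argv[1:]]
def Rt(y):
    y=np.radians(y);c,d=np.cos(y),np.sin(y);return np.array([[c,d,0],[d,-c,0],[0,0,-1.]])
print('t',round(s['time_s'],2),'at',p.round(4),'yaw',np.degrees(np.arctan2(R[1,0],R[0,0])).round(1),'F',s['ft_force'].round(1),'w',round(s['grip_width']*85,1),'g',round(s['grip_force'],1))
for i in range(0,len(v),4):
    P=np.array(v[i:i+3]);G=Rt(v[i+3])
    rv=(Ro.from_matrix(R).inv()*Ro.from_matrix(G)).as_rotvec()
    n=max(1,int(np.ceil(max(np.abs(R.T@(P-p)).max()/.2,np.linalg.norm(P-p)/.235,np.degrees(np.linalg.norm(rv))/42))))
    for k in range(1,n+1):
        Pk=p+(P-p)/(n-k+1);rv=(Ro.from_matrix(R).inv()*Ro.from_matrix(G)).as_rotvec()/(n-k+1)
        t=R.T@(Pk-p)/.2;r=rv/np.pi*2
        print(i//4,k,'t',t.round(3)+0,'r',r.round(3)+0);p=Pk;R=R@Ro.from_rotvec(rv).as_matrix()
    
E
python3 to.py .5617 -.1385 .16 85.3
```

```text
t 0.15 at [ 0.1448 -0.6333  0.2308] yaw 12.9 F [ 0.1 -0.4  0. ] w 84.8 g 0.0
0 1 t [ 0.861 -0.649  0.119] r [ 0.     0.    -0.268]
0 2 t [ 1.051 -0.24   0.118] r [ 0.     0.    -0.268]
0 3 t [1.058 0.211 0.118] r [ 0.     0.    -0.268]
```

```bash
python3 -m creep '[{"tx":0.86,"ty":-0.65,"tz":0.12,"rz":-0.268},{"tx":0.86,"ty":-0.65,"tz":0.12,"rz":-0.268},{"tx":0.86,"ty":-0.65,"tz":0.12,"rz":-0.268},{"tx":0.86,"ty":-0.65,"tz":0.12,"rz":-0.268},{"tx":0.86,"ty":-0.65,"tz":0.12,"rz":-0.268}]' 0.53 40
python3 -m creep '[{"tx":1,"ty":-0.24,"tz":0.12,"rz":-0.268},{"tx":1,"ty":-0.24,"tz":0.12,"rz":-0.268},{"tx":1,"ty":-0.24,"tz":0.12,"rz":-0.268},{"tx":1,"ty":-0.24,"tz":0.12,"rz":-0.268},{"tx":1,"ty":-0.24,"tz":0.12,"rz":-0.268}]'
python3 -m creep '[{"tx":1,"ty":0.21,"tz":0.12,"rz":-0.268},{"tx":1,"ty":0.21,"tz":0.12,"rz":-0.268},{"tx":1,"ty":0.21,"tz":0.12,"rz":-0.268},{"tx":1,"ty":0.21,"tz":0.12,"rz":-0.268},{"tx":1,"ty":0.21,"tz":0.12,"rz":-0.268}]'
python3 to.py .5617 -.1385 .16 85.3 .5617 -.1385 .06 85.3
```

```text
t 0.15 at [ 0.1448 -0.6333  0.2308] yaw 12.9 F [ 0.1 -0.4  0. ] w 84.8 g 0.0
0 1 t [ 0.861 -0.649  0.119] r [ 0.     0.    -0.268]
0 2 t [ 1.051 -0.24   0.118] r [ 0.     0.    -0.268]
0 3 t [1.058 0.211 0.118] r [ 0.     0.    -0.268]
1 1 t [0.  0.  0.5] r [0. 0. 0.]invalid input at $[0]: expected keys tx, ty, tz, rx, ry, rz
invalid input at $[0]: expected keys tx, ty, tz, rx, ry, rz
invalid input at $[0]: expected keys tx, ty, tz, rx, ry, rz
```

```bash
python3 -m creep '[{"tx":0.86,"ty":-0.65,"tz":0.12,"rx":0,"ry":0,"rz":-0.268},{"tx":0.86,"ty":-0.65,"tz":0.12,"rx":0,"ry":0,"rz":-0.268},{"tx":0.86,"ty":-0.65,"tz":0.12,"rx":0,"ry":0,"rz":-0.268},{"tx":0.86,"ty":-0.65,"tz":0.12,"rx":0,"ry":0,"rz":-0.268},{"tx":0.86,"ty":-0.65,"tz":0.12,"rx":0,"ry":0,"rz":-0.268}]' 0.53 40
python3 -m creep '[{"tx":1,"ty":-0.24,"tz":0.12,"rx":0,"ry":0,"rz":-0.268},{"tx":1,"ty":-0.24,"tz":0.12,"rx":0,"ry":0,"rz":-0.268},{"tx":1,"ty":-0.24,"tz":0.12,"rx":0,"ry":0,"rz":-0.268},{"tx":1,"ty":-0.24,"tz":0.12,"rx":0,"ry":0,"rz":-0.268},{"tx":1,"ty":-0.24,"tz":0.12,"rx":0,"ry":0,"rz":-0.268}]'
python3 -m creep '[{"tx":1,"ty":0.21,"tz":0.12,"rx":0,"ry":0,"rz":-0.268},{"tx":1,"ty":0.21,"tz":0.12,"rx":0,"ry":0,"rz":-0.268},{"tx":1,"ty":0.21,"tz":0.12,"rx":0,"ry":0,"rz":-0.268},{"tx":1,"ty":0.21,"tz":0.12,"rx":0,"ry":0,"rz":-0.268},{"tx":1,"ty":0.21,"tz":0.12,"rx":0,"ry":0,"rz":-0.268}]'
python3 to.py .5617 -.1385 .16 85.3 .5617 -.1385 .06 85.3
```

```text
time_s: 0.65
ee_pos: [0.2853, -0.4647, 0.2066]
ee_rot: [[0.797, 0.604, -0.001], [0.604, -0.797, 0.002], [0.001, -0.002, -1.0]]
ft_force: [0.6, 0.1, -0.1]
grip_width: 0.767
grip_force: 0.0
time_s: 1.15
ee_pos: [0.4166, -0.3064, 0.1827]
ee_rot: [[0.48, 0.877, -0.0], [0.877, -0.48, 0.001], [0.001, -0.001, -1.0]]
ft_force: [-0.6, -0.5, -0.6]
grip_width: 0.769
grip_force: 0.0
time_s: 1.65
ee_pos: [0.5507, -0.1521, 0.1587]
ee_rot: [[0.08, 0.997, 0.001], [0.997, -0.08, 0.0], [0.0, 0.001, -1.0]]
ft_force: [1.4, -1.5, -0.2]
grip_width: 0.763
grip_force: 0.0
t 1.65 at [ 0.5507 -0.1521  0.1587] yaw 85.4 F [ 1.4 -1.5 -0.2] w 64.9 g 0.0
0 1 t [ 0.072  0.05  -0.006] r [0.001 0.    0.001]
1 1 t [0.  0.  0.5] r [0. 0. 0.]
```

Works as expected. Now a close look with the wrist camera.

```bash
cat > w.py <<'E'
import sys
from h import *
# measure brown wood parts in wrist view at top height z
z=float(sys.argv[1]); s=snap("wrist",sys.argv[2]); f=s['frame']
r,g,b=[f[:,:,i].astype(int) for i in range(3)]
m=((r-g>25)&(r>50)&(b<g)&(g/np.maximum(r,1)<.72)).astype(np.uint8)*255
m=cv2.morphologyEx(m,cv2.MORPH_CLOSE,np.ones((15,15)));m=cv2.morphologyEx(m,cv2.MORPH_OPEN,np.ones((7,7)))
for c in cv2.findContours(m,0,2)[0]:
    if cv2.contourArea(c)<600: continue
    P=np.array([ray(s,p,z)[:2] for p in c.reshape(-1,2)]).astype(np.float32)
    (cx,cy),(w,h),a=cv2.minAreaRect(P)
    if w<h:w,h=h,w;a+=90
    print(c.reshape(-1,2).mean(0).astype(int),'c',round(cx,4),round(cy,4),'size',round(w,3),round(h,3),'deg',round((a+90)%180-90,1))
E
python3 w.py .024 w1.png
```

```text
[599 264] c 0.8356 -0.2609 size 0.086 0.052 deg 19.4
[196 181] c 0.436 -0.1379 size 0.073 0.041 deg -20.3
[461 156] c 0.6837 -0.1331 size 0.061 0.053 deg -4.4
[332 174] c 0.5608 -0.1382 size 0.108 0.036 deg 85.4
[320  17] c 0.5649 -0.0084 size 0.034 0.021 deg -4.5
```

View pics/w1.png

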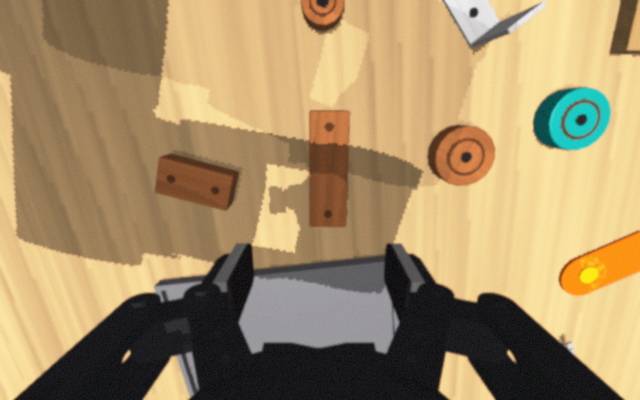

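Wrist view: long batten at (329,168), short at (196,181), large wheel (462,155), turquoise (572,118). These agree with the top view to within 2 mm.

```bash
python3 -m creep '[{"tx":0.07,"ty":0.05,"tz":0.25,"rx":0,"ry":0,"rz":0},{"tx":0.07,"ty":0.05,"tz":0.5,"rx":0,"ry":0,"rz":0},{"tx":0.07,"ty":0.05,"tz":0.65,"rx":0,"ry":0,"rz":0},{"tx":0.07,"ty":0.05,"tz":0.77,"rx":0,"ry":0,"rz":0},{"tx":0.07,"ty":0.05,"tz":0.77,"rx":0,"ry":0,"rz":0}]' 
python3 -m creep '[{"tx":0,"ty":0,"tz":0,"rx":0,"ry":0,"rz":0},{"tx":0,"ty":0,"tz":0,"rx":0,"ry":0,"rz":0},{"tx":0,"ty":0,"tz":0,"rx":0,"ry":0,"rz":0},{"tx":0,"ty":0,"tz":0,"rx":0,"ry":0,"rz":0},{"tx":0,"ty":0,"tz":0,"rx":0,"ry":0,"rz":0}]' -1 40
python3 - <<'E'
# long tray frame & targets
import numpy as np
for name,c,a,L in(('long',(.4974,-.3259),2.5,dict(batten=(.055,0),wheel=(-.065,.035),glue=(-.065,-.035))),('sq',(.5345,.3384),-9.7,dict(batten=(0,.04),wheel=(0,-.04)))):
    a=np.radians(a);M=np.array([[np.cos(a),-np.sin(a)],[np.sin(a),np.cos(a)]])
    for k,v in L.items(): print(name,k,(np.array(c)+M@v).round(4))
E
python3 to.py .5617 -.1385 .11 85.3 .5523 -.3235 .12 2.5 .5523 -.3235 .013 2.5
```

```text
time_s: 2.2
ee_pos: [0.5563, -0.1427, 0.0025]
ee_rot: [[0.084, 0.996, -0.005], [0.996, -0.084, 0.001], [0.001, -0.005, -1.0]]
ft_force: [0.5, 0.5, 0.8]
grip_width: 0.766
grip_force: 0.0
time_s: 2.7
ee_pos: [0.5599, -0.1426, 0.0071]
ee_rot: [[0.083, 0.997, 0.002], [0.997, -0.083, -0.001], [-0.001, 0.003, -1.0]]
ft_force: [-2.1, -3.9, 9.9]
grip_width: 0.412
grip_force: 41.2
long batten [ 0.5523 -0.3235]
long wheel [ 0.4309 -0.2938]
long glue [ 0.434  -0.3637]
sq batten [0.5412 0.3778]
sq wheel [0.5278 0.299 ]
t 2.7 at [ 0.5599 -0.1426  0.0071] yaw 85.2 F [-2.1 -3.9  9.9] w 35.0 g 41.2
0 1 t [ 0.021  0.009 -0.515] r [ 0.002  0.001 -0.001]
1 1 t [-0.463  0.014 -0.025] r [0.   0.   0.46]
1 2 t [-0.338  0.317 -0.025] r [0.   0.   0.46]
2 1 t [0.    0.    0.535] r [0. 0. 0.]
```

```bash
python3 -m creep '[{"tx":0,"ty":0,"tz":-0.1,"rx":0,"ry":0,"rz":0},{"tx":0,"ty":0,"tz":-0.25,"rx":0,"ry":0,"rz":0},{"tx":0,"ty":0,"tz":-0.4,"rx":0,"ry":0,"rz":0},{"tx":0,"ty":0,"tz":-0.5,"rx":0,"ry":0,"rz":0},{"tx":0,"ty":0,"tz":-0.5,"rx":0,"ry":0,"rz":0}]'
python3 -m creep '[{"tx":-0.1,"ty":0,"tz":0,"rx":0,"ry":0,"rz":0.09},{"tx":-0.2,"ty":0,"tz":0,"rx":0,"ry":0,"rz":0.18},{"tx":-0.3,"ty":0,"tz":0,"rx":0,"ry":0,"rz":0.27},{"tx":-0.4,"ty":0,"tz":0,"rx":0,"ry":0,"rz":0.36},{"tx":-0.46,"ty":0.01,"tz":0,"rx":0,"ry":0,"rz":0.45}]'
python3 -m creep '[{"tx":-0.08,"ty":0.08,"tz":0,"rx":0,"ry":0,"rz":0.09},{"tx":-0.16,"ty":0.16,"tz":0,"rx":0,"ry":0,"rz":0.18},{"tx":-0.24,"ty":0.24,"tz":0,"rx":0,"ry":0,"rz":0.28},{"tx":-0.32,"ty":0.31,"tz":0,"rx":0,"ry":0,"rz":0.38},{"tx":-0.32,"ty":0.31,"tz":0,"rx":0,"ry":0,"rz":0.46}]' | head -2
python3 -m creep '[{"tx":0,"ty":0,"tz":0,"rx":0,"ry":0,"rz":0},{"tx":0,"ty":0,"tz":0,"rx":0,"ry":0,"rz":0},{"tx":0,"ty":0,"tz":0,"rx":0,"ry":0,"rz":0},{"tx":0,"ty":0,"tz":0,"rx":0,"ry":0,"rz":0},{"tx":0,"ty":0,"tz":0,"rx":0,"ry":0,"rz":0}]'
python3 to.py .5523 -.3235 .03 2.5 
python3 -c "from h import *;snap('wrist','w2.png')"
```

```text
time_s: 3.2
ee_pos: [0.561, -0.1426, 0.1091]
ee_rot: [[0.083, 0.997, 0.006], [0.997, -0.083, -0.002], [-0.001, 0.006, -1.0]]
ft_force: [0.2, 0.2, -1.1]
grip_width: 0.413
grip_force: 40.3
time_s: 3.7
ee_pos: [0.5528, -0.235, 0.105]
ee_rot: [[0.715, 0.699, -0.0], [0.699, -0.715, -0.0], [-0.0, -0.0, -1.0]]
ft_force: [-0.3, 0.6, -0.2]
grip_width: 0.41
grip_force: 40.2
time_s: 4.2
ee_pos: [0.5512, -0.3254, 0.105]
time_s: 4.7
ee_pos: [0.5516, -0.3225, 0.1054]
ee_rot: [[0.998, 0.06, 0.0], [0.06, -0.998, -0.0], [0.0, 0.0, -1.0]]
ft_force: [0.3, -0.2, -0.5]
grip_width: 0.411
grip_force: 40.3
t 4.7 at [ 0.5516 -0.3225  0.1054] yaw 3.4 F [ 0.3 -0.2 -0.5] w 34.9 g 40.3
0 1 t [0.003 0.005 0.377] r [0.   0.   0.01]
```

View pics/w2.png

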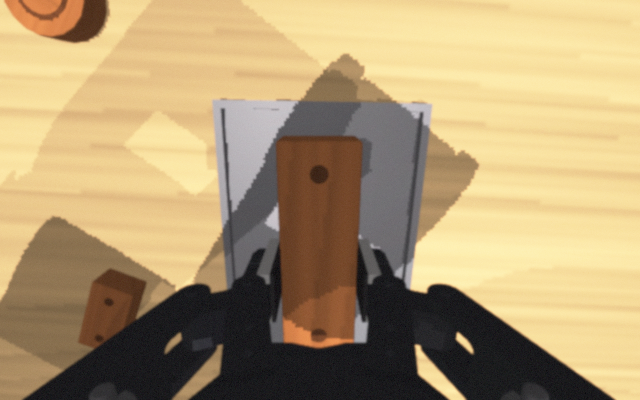

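The batten (318,235) is held flat over the tray's far half. I'll lower and release it.

```bash
python3 -m creep '[{"tx":0,"ty":0,"tz":0.15,"rx":0,"ry":0,"rz":0},{"tx":0,"ty":0,"tz":0.3,"rx":0,"ry":0,"rz":0},{"tx":0,"ty":0,"tz":0.38,"rx":0,"ry":0,"rz":0},{"tx":0,"ty":0,"tz":0.43,"rx":0,"ry":0,"rz":0},{"tx":0,"ty":0,"tz":0.46,"rx":0,"ry":0,"rz":0}]'
python3 -m creep '[{"tx":0,"ty":0,"tz":0,"rx":0,"ry":0,"rz":0},{"tx":0,"ty":0,"tz":0,"rx":0,"ry":0,"rz":0},{"tx":0,"ty":0,"tz":0,"rx":0,"ry":0,"rz":0},{"tx":0,"ty":0,"tz":0,"rx":0,"ry":0,"rz":0},{"tx":0,"ty":0,"tz":0,"rx":0,"ry":0,"rz":0}]' 0.18
python3 to.py .5523 -.3235 .15 2.5 .566 0 .15 92.5
```

```text
time_s: 5.25
ee_pos: [0.5515, -0.3228, 0.0129]
ee_rot: [[0.998, 0.058, -0.0], [0.058, -0.998, 0.0], [-0.0, -0.0, -1.0]]
ft_force: [-7.8, 10.9, 53.2]
grip_width: 0.407
grip_force: 47.4
time_s: 5.75
ee_pos: [0.5517, -0.323, 0.0137]
ee_rot: [[0.998, 0.058, 0.001], [0.058, -0.998, -0.0], [0.001, 0.0, -1.0]]
ft_force: [-0.4, 0.1, 1.0]
grip_width: 0.595
grip_force: 0.0
t 5.75 at [ 0.5517 -0.323   0.0137] yaw 3.3 F [-0.4  0.1  1. ] w 50.6 g 0.0
0 1 t [ 0.003  0.003 -0.681] r [0.    0.    0.009]
1 1 t [ 0.046 -0.538  0.   ] r [ 0.     0.    -0.333]
1 2 t [ 0.309 -0.442  0.   ] r [ 0.     0.    -0.333]
1 3 t [ 0.489 -0.229  0.   ] r [ 0.     0.    -0.333]
```

```bash
python3 -m creep '[{"tx":0,"ty":0,"tz":-0.2,"rx":0,"ry":0,"rz":0},{"tx":0,"ty":0,"tz":-0.4,"rx":0,"ry":0,"rz":0},{"tx":0,"ty":0,"tz":-0.6,"rx":0,"ry":0,"rz":0},{"tx":0,"ty":0,"tz":-0.68,"rx":0,"ry":0,"rz":0},{"tx":0,"ty":0,"tz":-0.68,"rx":0,"ry":0,"rz":0}]' | head -2
python3 -m creep '[{"tx":0.05,"ty":-0.54,"tz":0,"rx":0,"ry":0,"rz":-0.333},{"tx":0.05,"ty":-0.54,"tz":0,"rx":0,"ry":0,"rz":-0.333},{"tx":0.05,"ty":-0.54,"tz":0,"rx":0,"ry":0,"rz":-0.333},{"tx":0.05,"ty":-0.54,"tz":0,"rx":0,"ry":0,"rz":-0.333},{"tx":0.05,"ty":-0.54,"tz":0,"rx":0,"ry":0,"rz":-0.333}]' 0.5| head -2
python3 -m creep '[{"tx":0.31,"ty":-0.44,"tz":0,"rx":0,"ry":0,"rz":-0.333},{"tx":0.31,"ty":-0.44,"tz":0,"rx":0,"ry":0,"rz":-0.333},{"tx":0.31,"ty":-0.44,"tz":0,"rx":0,"ry":0,"rz":-0.333},{"tx":0.31,"ty":-0.44,"tz":0,"rx":0,"ry":0,"rz":-0.333},{"tx":0.31,"ty":-0.44,"tz":0,"rx":0,"ry":0,"rz":-0.333}]' | head -2
python3 -m creep '[{"tx":0.49,"ty":-0.23,"tz":0,"rx":0,"ry":0,"rz":-0.333},{"tx":0.49,"ty":-0.23,"tz":0,"rx":0,"ry":0,"rz":-0.333},{"tx":0.49,"ty":-0.23,"tz":0,"rx":0,"ry":0,"rz":-0.333},{"tx":0.49,"ty":-0.23,"tz":0,"rx":0,"ry":0,"rz":-0.333},{"tx":0.49,"ty":-0.23,"tz":0,"rx":0,"ry":0,"rz":-0.333}]' | head -2
python3 w.py .024 w3.png; python3 to.py .566 0 .011 92.5
```

```text
time_s: 6.25
ee_pos: [0.5529, -0.3238, 0.1525]
time_s: 6.75
ee_pos: [0.5548, -0.2136, 0.1484]
time_s: 7.25
ee_pos: [0.5584, -0.1066, 0.1487]
time_s: 7.75
ee_pos: [0.5616, 0.0013, 0.1489]
[320 184] c 0.5657 0.0041 size 0.037 0.034 deg -86.9
t 7.8 at [0.5616 0.0009 0.149 ] yaw 92.9 F [ 0.8 -0.6 -0.6] w 63.6 g 0.0
0 1 t [-0.006  0.022  0.69 ] r [0.    0.    0.005]
```

```bash
python3 -m creep '[{"tx":0.01,"ty":0.02,"tz":0.25,"rx":0,"ry":0,"rz":0},{"tx":0.01,"ty":0.02,"tz":0.45,"rx":0,"ry":0,"rz":0},{"tx":0.01,"ty":0.02,"tz":0.6,"rx":0,"ry":0,"rz":0},{"tx":0.01,"ty":0.02,"tz":0.69,"rx":0,"ry":0,"rz":0},{"tx":0.01,"ty":0.02,"tz":0.69,"rx":0,"ry":0,"rz":0}]' | head -5
python3 -m creep '[{"tx":0,"ty":0,"tz":0,"rx":0,"ry":0,"rz":0},{"tx":0,"ty":0,"tz":0,"rx":0,"ry":0,"rz":0},{"tx":0,"ty":0,"tz":0,"rx":0,"ry":0,"rz":0},{"tx":0,"ty":0,"tz":0,"rx":0,"ry":0,"rz":0},{"tx":0,"ty":0,"tz":0,"rx":0,"ry":0,"rz":0}]' -1 40
python3 to.py .566 0 .1 92.5 .4309 -.2938 .1 92.5 .4309 -.2938 .017 92.5
```

```text
time_s: 8.3
ee_pos: [0.5637, 0.0028, 0.0088]
ee_rot: [[-0.051, 0.999, -0.004], [0.999, 0.051, 0.0], [0.0, -0.004, -1.0]]
ft_force: [0.0, -0.4, -0.1]
grip_width: 0.747
time_s: 8.8
ee_pos: [0.5664, 0.0033, 0.0127]
ee_rot: [[-0.056, 0.998, 0.002], [0.998, 0.056, -0.0], [-0.0, 0.002, -1.0]]
ft_force: [-1.6, -3.1, 9.1]
grip_width: 0.399
grip_force: 40.3
t 8.8 at [0.5664 0.0033 0.0127] yaw 93.2 F [-1.6 -3.1  9.1] w 33.9 g 40.3
0 1 t [-0.017 -0.002 -0.437] r [0.001 0.    0.008]
1 1 t [-0.719 -0.369  0.   ] r [0. 0. 0.]
1 2 t [-0.719 -0.369  0.   ] r [0. 0. 0.]
2 1 t [0.    0.    0.415] r [0. 0. 0.]
```

```bash
python3 -m creep '[{"tx":0,"ty":0,"tz":-0.1,"rx":0,"ry":0,"rz":0},{"tx":0,"ty":0,"tz":-0.25,"rx":0,"ry":0,"rz":0},{"tx":0,"ty":0,"tz":-0.4,"rx":0,"ry":0,"rz":0},{"tx":0,"ty":0,"tz":-0.44,"rx":0,"ry":0,"rz":0},{"tx":0,"ty":0,"tz":-0.44,"rx":0,"ry":0,"rz":0}]' | tail -2
python3 -m creep '[{"tx":-0.15,"ty":-0.08,"tz":0,"rx":0,"ry":0,"rz":0},{"tx":-0.3,"ty":-0.16,"tz":0,"rx":0,"ry":0,"rz":0},{"tx":-0.45,"ty":-0.24,"tz":0,"rx":0,"ry":0,"rz":0},{"tx":-0.6,"ty":-0.31,"tz":0,"rx":0,"ry":0,"rz":0},{"tx":-0.73,"ty":-0.37,"tz":0,"rx":0,"ry":0,"rz":0}]' | head -2
python3 -m creep '[{"tx":-0.15,"ty":-0.08,"tz":0,"rx":0,"ry":0,"rz":0},{"tx":-0.3,"ty":-0.16,"tz":0,"rx":0,"ry":0,"rz":0},{"tx":-0.45,"ty":-0.24,"tz":0,"rx":0,"ry":0,"rz":0},{"tx":-0.6,"ty":-0.31,"tz":0,"rx":0,"ry":0,"rz":0},{"tx":-0.73,"ty":-0.37,"tz":0,"rx":0,"ry":0,"rz":0}]' | head -2
python3 -m creep '[{"tx":0,"ty":0,"tz":0,"rx":0,"ry":0,"rz":0},{"tx":0,"ty":0,"tz":0,"rx":0,"ry":0,"rz":0},{"tx":0,"ty":0,"tz":0,"rx":0,"ry":0,"rz":0},{"tx":0,"ty":0,"tz":0,"rx":0,"ry":0,"rz":0},{"tx":0,"ty":0,"tz":0,"rx":0,"ry":0,"rz":0}]'|tail -2
python3 to.py .4309 -.2938 .020 92.5
python3 -c "from h import *;snap('wrist','w4.png')"
```

```text
grip_width: 0.395
grip_force: 39.9
time_s: 9.8
ee_pos: [0.4985, -0.1475, 0.0983]
time_s: 10.3
ee_pos: [0.433, -0.2974, 0.0983]
grip_width: 0.396
grip_force: 39.9
t 10.8 at [ 0.4346 -0.2956  0.0992] yaw 93.3 F [ 0.8 -1.3 -0.4] w 33.7 g 39.9
0 1 t [ 0.01  -0.018  0.396] r [0.    0.    0.009]
```

View pics/w4.png

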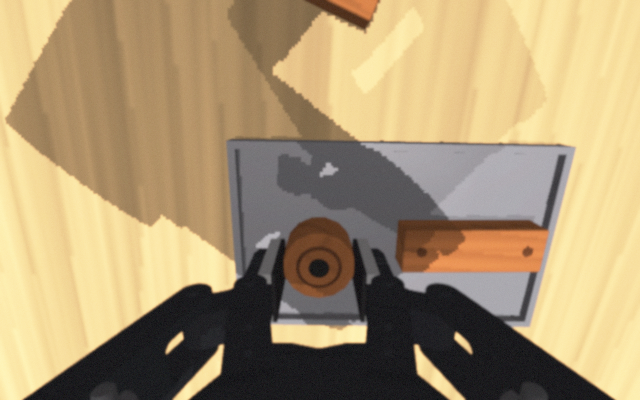

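The long batten lies flat in the tray (475,245) and the small wheel is held level (319,265). I'll lower it.

```bash
python3 -m creep '[{"tx":0.01,"ty":-0.01,"tz":0.15,"rx":0,"ry":0,"rz":0},{"tx":0.01,"ty":-0.01,"tz":0.28,"rx":0,"ry":0,"rz":0},{"tx":0.01,"ty":-0.01,"tz":0.35,"rx":0,"ry":0,"rz":0},{"tx":0.01,"ty":-0.01,"tz":0.38,"rx":0,"ry":0,"rz":0},{"tx":0.01,"ty":-0.01,"tz":0.395,"rx":0,"ry":0,"rz":0}]'
python3 -m creep '[{"tx":0,"ty":0,"tz":0,"rx":0,"ry":0,"rz":0},{"tx":0,"ty":0,"tz":0,"rx":0,"ry":0,"rz":0},{"tx":0,"ty":0,"tz":0,"rx":0,"ry":0,"rz":0},{"tx":0,"ty":0,"tz":0,"rx":0,"ry":0,"rz":0},{"tx":0,"ty":0,"tz":0,"rx":0,"ry":0,"rz":0}]' 0.15
python3 -m creep '[{"tx":0,"ty":0,"tz":-0.2,"rx":0,"ry":0,"rz":0},{"tx":0,"ty":0,"tz":-0.45,"rx":0,"ry":0,"rz":0},{"tx":0,"ty":0,"tz":-0.7,"rx":0,"ry":0,"rz":0},{"tx":0,"ty":0,"tz":-0.9,"rx":0,"ry":0,"rz":0},{"tx":0,"ty":0,"tz":-0.95,"rx":0,"ry":0,"rz":0}]' | head -2
python3 to.py .49 -.1 .21 92.5 .436 .138 .21 92.5
```

```text
time_s: 11.35
ee_pos: [0.4322, -0.2942, 0.02]
ee_rot: [[-0.057, 0.998, -0.0], [0.998, 0.057, 0.0], [0.0, -0.0, -1.0]]
ft_force: [0.2, 0.7, -0.1]
grip_width: 0.397
grip_force: 39.9
time_s: 11.85
ee_pos: [0.4323, -0.2946, 0.0206]
ee_rot: [[-0.057, 0.998, 0.0], [0.998, 0.057, -0.0], [-0.0, 0.0, -1.0]]
ft_force: [-0.2, -0.1, 0.2]
grip_width: 0.574
grip_force: 0.0
time_s: 12.35
ee_pos: [0.4338, -0.2957, 0.2149]
t 12.35 at [ 0.4338 -0.2957  0.2149] yaw 93.2 F [-0.2 -0.3  0.1] w 49.0 g 0.0
0 1 t [0.961 0.336 0.022] r [0.003 0.003 0.008]
1 1 t [ 0.6   -0.109  0.   ] r [0. 0. 0.]
1 2 t [ 0.6   -0.109  0.   ] r [0. 0. 0.]
```

```bash
python3 -m creep '[{"tx":0.96,"ty":0.33,"tz":0,"rx":0,"ry":0,"rz":0},{"tx":0.96,"ty":0.33,"tz":0,"rx":0,"ry":0,"rz":0},{"tx":0.96,"ty":0.33,"tz":0,"rx":0,"ry":0,"rz":0},{"tx":0.96,"ty":0.33,"tz":0,"rx":0,"ry":0,"rz":0},{"tx":0.96,"ty":0.33,"tz":0,"rx":0,"ry":0,"rz":0}]' 1 | head -2
python3 -m creep '[{"tx":0.6,"ty":-0.11,"tz":0,"rx":0,"ry":0,"rz":0},{"tx":0.6,"ty":-0.11,"tz":0,"rx":0,"ry":0,"rz":0},{"tx":0.6,"ty":-0.11,"tz":0,"rx":0,"ry":0,"rz":0},{"tx":0.6,"ty":-0.11,"tz":0,"rx":0,"ry":0,"rz":0},{"tx":0.6,"ty":-0.11,"tz":0,"rx":0,"ry":0,"rz":0}]' | head -2
python3 -m creep '[{"tx":0.6,"ty":-0.11,"tz":0,"rx":0,"ry":0,"rz":0},{"tx":0.6,"ty":-0.11,"tz":0,"rx":0,"ry":0,"rz":0},{"tx":0.6,"ty":-0.11,"tz":0,"rx":0,"ry":0,"rz":0},{"tx":0.6,"ty":-0.11,"tz":0,"rx":0,"ry":0,"rz":0},{"tx":0.6,"ty":-0.11,"tz":0,"rx":0,"ry":0,"rz":0}]' | head -2
python3 - <<'E'
from h import *
for n in('wrist','top','scene'):
    s=snap(n,n+'5.png');f=s['frame'].astype(int);r,g,b=f[:,:,0],f[:,:,1],f[:,:,2]
    m=((r>110)&(g<75)&(b<75)&(r-g>60)).astype(np.uint8)
    N,L,st,ce=cv2.connectedComponentsWithStats(m)
    for i in range(1,N):
        if st[i,4]>15: print(n,st[i].tolist(),ce[i].round(1),ray(s,ce[i],.108).round(4))
E
python3 to.py .436 .138 .21 92.5
```

```text
time_s: 12.85
ee_pos: [0.4878, -0.0943, 0.2099]
time_s: 13.35
ee_pos: [0.4583, 0.0196, 0.2101]
time_s: 13.85
ee_pos: [0.4301, 0.1375, 0.2101]
wrist [314, 183, 23, 23, 409] [325.2 194.1] [0.4353 0.1401 0.108 ]
top [480, 97, 33, 16, 231] [496.6 104.4] [ 0.8403 -0.4721  0.108 ]
top [38, 200, 29, 40, 430] [ 51.9 219.5] [0.563  0.7032 0.108 ]
scene [527, 39, 23, 7, 30] [537.2  42.5] [0.4712 0.7297 0.108 ]
t 14.0 at [0.4301 0.1369 0.2102] yaw 93.2 F [-0.1  0.4 -0.5] w 85.1 g 0.0
0 1 t [0.004 0.03  0.001] r [0.    0.    0.007]
```

View pics/wrist5.png

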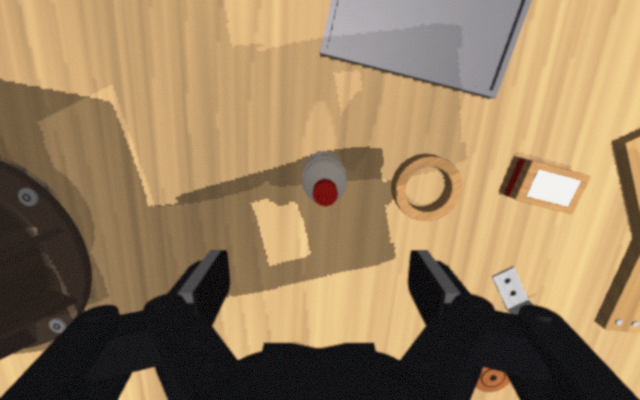

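The bottle's red cap is at (325,194) and the body is clear between the open fingers; the tape (427,187) is lower than the fingertips will go. The palm has to stay above the 110 mm cap, so I'll grip at TCP z ≈ 0.043.

```bash
python3 -m creep '[{"tx":0.01,"ty":0.03,"tz":0,"rx":0,"ry":0,"rz":0},{"tx":0.01,"ty":0.03,"tz":0.15,"rx":0,"ry":0,"rz":0},{"tx":0.01,"ty":0.03,"tz":0.3,"rx":0,"ry":0,"rz":0},{"tx":0.01,"ty":0.03,"tz":0.4,"rx":0,"ry":0,"rz":0},{"tx":0.01,"ty":0.03,"tz":0.4,"rx":0,"ry":0,"rz":0}]' 
python3 -m creep '[{"tx":0,"ty":0,"tz":0.12,"rx":0,"ry":0,"rz":0},{"tx":0,"ty":0,"tz":0.24,"rx":0,"ry":0,"rz":0},{"tx":0,"ty":0,"tz":0.34,"rx":0,"ry":0,"rz":0},{"tx":0,"ty":0,"tz":0.43,"rx":0,"ry":0,"rz":0},{"tx":0,"ty":0,"tz":0.43,"rx":0,"ry":0,"rz":0}]'
python3 - <<'E'
from h import *
s=cv2.imread('pics/scene0.png')[90:170,290:390]
f=snap('scene')['frame'][90:170,290:390,::-1]
cv2.imwrite('pics/g6.png',cv2.resize(np.hstack([s,f]),None,fx=4,fy=4,interpolation=cv2.INTER_CUBIC))
E
python3 to.py .4353 .140 .043 92.5
```

```text
time_s: 14.5
ee_pos: [0.4346, 0.1396, 0.1283]
ee_rot: [[-0.056, 0.998, -0.004], [0.998, 0.056, -0.001], [-0.001, -0.004, -1.0]]
ft_force: [-0.1, 0.2, 1.0]
grip_width: 0.996
grip_force: 0.0
time_s: 15.0
ee_pos: [0.4355, 0.1401, 0.0436]
ee_rot: [[-0.056, 0.998, -0.002], [0.998, 0.056, -0.0], [-0.0, -0.002, -1.0]]
ft_force: [-0.0, -0.4, 0.0]
grip_width: 1.0
grip_force: 0.0
t 15.05 at [0.4359 0.1402 0.0445] yaw 93.2 F [ 0.9 -0.6  0.4] w 84.8 g 0.0
0 1 t [-0.001 -0.003  0.008] r [0.    0.    0.008]
```

View pics/g6.png

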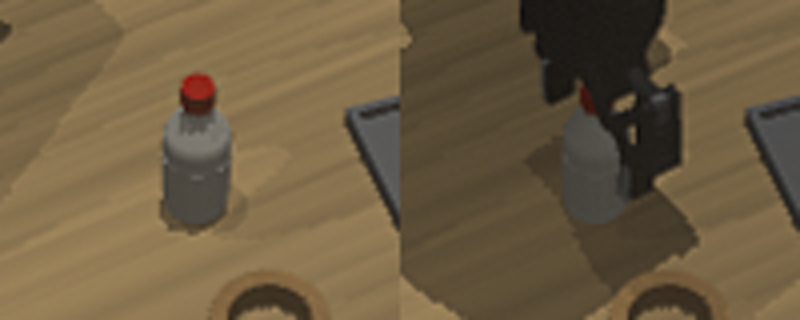

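The bottle stands centred between the fingers, with the tips level with its mid-body. I'll close and lift a little.

```bash
python3 -m creep '[{"tx":0,"ty":0,"tz":0,"rx":0,"ry":0,"rz":0},{"tx":0,"ty":0,"tz":0,"rx":0,"ry":0,"rz":0},{"tx":0,"ty":0,"tz":0,"rx":0,"ry":0,"rz":0},{"tx":0,"ty":0,"tz":0,"rx":0,"ry":0,"rz":0},{"tx":0,"ty":0,"tz":0,"rx":0,"ry":0,"rz":0}]' -1 40
python3 -m creep '[{"tx":0,"ty":0,"tz":-0.02,"rx":0,"ry":0,"rz":0},{"tx":0,"ty":0,"tz":-0.08,"rx":0,"ry":0,"rz":0},{"tx":0,"ty":0,"tz":-0.15,"rx":0,"ry":0,"rz":0},{"tx":0,"ty":0,"tz":-0.22,"rx":0,"ry":0,"rz":0},{"tx":0,"ty":0,"tz":-0.25,"rx":0,"ry":0,"rz":0}]'
python3 - <<'E'
from h import *
f=snap('scene')['frame'][80:160,290:390,::-1];g=snap('wrist')['frame'][120:360,170:470,::-1]
cv2.imwrite('pics/g7.png',np.hstack([cv2.resize(f,(400,320)),cv2.resize(g,(400,320))]))
E
python3 to.py .4353 .140 .12 92.5 .50 -.10 .12 92.5 .434 -.3637 .12 92.5
```

```text
time_s: 15.55
ee_pos: [0.4361, 0.1406, 0.0453]
ee_rot: [[-0.057, 0.998, 0.002], [0.998, 0.057, 0.0], [0.0, 0.002, -1.0]]
ft_force: [-3.1, -0.1, 16.0]
grip_width: 0.495
grip_force: 38.3
time_s: 16.05
ee_pos: [0.4361, 0.1406, 0.0956]
ee_rot: [[-0.057, 0.998, 0.002], [0.998, 0.057, 0.0], [0.0, 0.002, -1.0]]
ft_force: [1.7, -0.6, -1.1]
grip_width: 0.494
grip_force: 41.0
t 16.15 at [0.4361 0.1406 0.0951] yaw 93.3 F [ 0.7  0.5 -1.9] w 42.1 g 41.0
0 1 t [-0.003 -0.004 -0.124] r [0.001 0.    0.008]
1 1 t [-0.606  0.135  0.   ] r [0. 0. 0.]
1 2 t [-0.606  0.135  0.   ] r [0. 0. 0.]
2 1 t [-0.651 -0.194  0.   ] r [0. 0. 0.]
2 2 t [-0.651 -0.194  0.   ] r [0. 0. 0.]
```

View pics/g7.png

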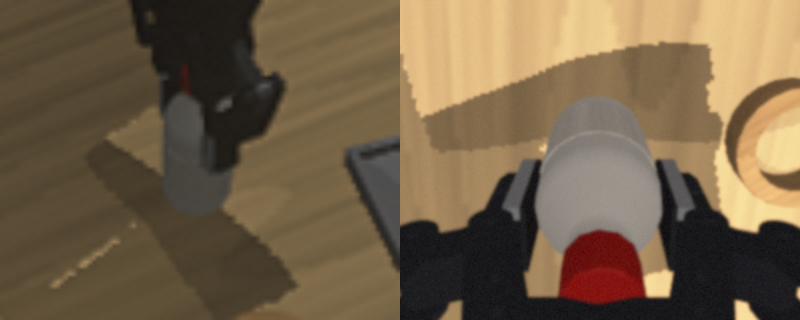

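The bottle is gripped and upright (scene crop and wrist crop agree). I'll carry it gently.

```bash
python3 -m creep '[{"tx":-0.06,"ty":0.01,"tz":-0.05,"rx":0,"ry":0,"rz":0},{"tx":-0.18,"ty":0.04,"tz":-0.12,"rx":0,"ry":0,"rz":0},{"tx":-0.32,"ty":0.07,"tz":-0.12,"rx":0,"ry":0,"rz":0},{"tx":-0.46,"ty":0.1,"tz":-0.12,"rx":0,"ry":0,"rz":0},{"tx":-0.6,"ty":0.135,"tz":-0.12,"rx":0,"ry":0,"rz":0}]' |head -2
python3 -m creep '[{"tx":-0.14,"ty":0.03,"tz":0,"rx":0,"ry":0,"rz":0},{"tx":-0.28,"ty":0.06,"tz":0,"rx":0,"ry":0,"rz":0},{"tx":-0.42,"ty":0.09,"tz":0,"rx":0,"ry":0,"rz":0},{"tx":-0.54,"ty":0.12,"tz":0,"rx":0,"ry":0,"rz":0},{"tx":-0.6,"ty":0.135,"tz":0,"rx":0,"ry":0,"rz":0}]' |head -2
python3 -m creep '[{"tx":-0.06,"ty":-0.02,"tz":0,"rx":0,"ry":0,"rz":0},{"tx":-0.2,"ty":-0.06,"tz":0,"rx":0,"ry":0,"rz":0},{"tx":-0.35,"ty":-0.1,"tz":0,"rx":0,"ry":0,"rz":0},{"tx":-0.5,"ty":-0.15,"tz":0,"rx":0,"ry":0,"rz":0},{"tx":-0.65,"ty":-0.195,"tz":0,"rx":0,"ry":0,"rz":0}]' |head -2
python3 -m creep '[{"tx":-0.15,"ty":-0.04,"tz":0,"rx":0,"ry":0,"rz":0},{"tx":-0.3,"ty":-0.09,"tz":0,"rx":0,"ry":0,"rz":0},{"tx":-0.45,"ty":-0.13,"tz":0,"rx":0,"ry":0,"rz":0},{"tx":-0.58,"ty":-0.17,"tz":0,"rx":0,"ry":0,"rz":0},{"tx":-0.65,"ty":-0.195,"tz":0,"rx":0,"ry":0,"rz":0}]' |head -2
python3 -m creep '[{"tx":0,"ty":0,"tz":0,"rx":0,"ry":0,"rz":0},{"tx":0,"ty":0,"tz":0,"rx":0,"ry":0,"rz":0},{"tx":0,"ty":0,"tz":0,"rx":0,"ry":0,"rz":0},{"tx":0,"ty":0,"tz":0,"rx":0,"ry":0,"rz":0},{"tx":0,"ty":0,"tz":0,"rx":0,"ry":0,"rz":0}]'|tail -2
python3 - <<'E'
from h import *
f=snap('scene')['frame'][120:320,70:320,::-1];g=snap('wrist')['frame'][:,:,::-1]
cv2.imwrite('pics/g8.png',np.hstack([cv2.resize(f,(375,300)),cv2.resize(g,(420,300))]))
E
python3 to.py .434 -.3637 .0525 92.5
```

```text
time_s: 16.65
ee_pos: [0.4692, 0.0204, 0.1183]
time_s: 17.15
ee_pos: [0.5033, -0.0985, 0.1182]
time_s: 17.65
ee_pos: [0.4702, -0.2287, 0.1182]
time_s: 18.15
ee_pos: [0.4389, -0.3615, 0.1182]
grip_width: 0.497
grip_force: 41.0
t 18.75 at [ 0.4401 -0.3597  0.1183] yaw 93.3 F [-0.5 -0.4 -1.2] w 42.5 g 41.0
0 1 t [-0.018 -0.032  0.329] r [0.    0.    0.009]
```

View pics/g8.png

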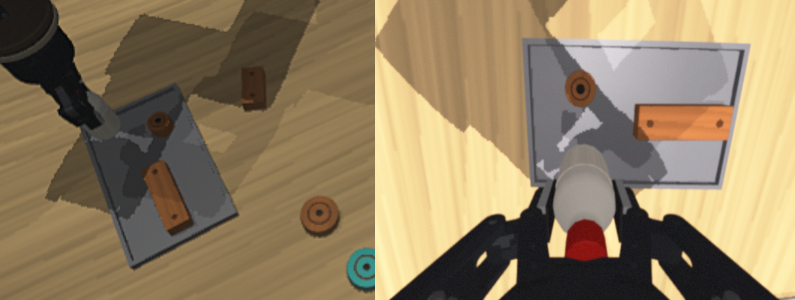

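Wheel and batten lie flat in the tray, and the bottle is upright over its spot. I'll lower it slowly.

```bash
python3 -m creep '[{"tx":-0.01,"ty":-0.02,"tz":0.06,"rx":0,"ry":0,"rz":0},{"tx":-0.02,"ty":-0.03,"tz":0.14,"rx":0,"ry":0,"rz":0},{"tx":-0.02,"ty":-0.03,"tz":0.22,"rx":0,"ry":0,"rz":0},{"tx":-0.02,"ty":-0.03,"tz":0.28,"rx":0,"ry":0,"rz":0},{"tx":-0.02,"ty":-0.03,"tz":0.3,"rx":0,"ry":0,"rz":0}]'|head -4
python3 -m creep '[{"tx":0,"ty":0,"tz":0.01,"rx":0,"ry":0,"rz":0},{"tx":0,"ty":0,"tz":0.02,"rx":0,"ry":0,"rz":0},{"tx":0,"ty":0,"tz":0.027,"rx":0,"ry":0,"rz":0},{"tx":0,"ty":0,"tz":0.032,"rx":0,"ry":0,"rz":0},{"tx":0,"ty":0,"tz":0.032,"rx":0,"ry":0,"rz":0}]'
```

```text
time_s: 19.25
ee_pos: [0.4333, -0.3639, 0.0566]
ee_rot: [[-0.057, 0.998, -0.002], [0.998, 0.057, 0.002], [0.002, -0.002, -1.0]]
ft_force: [0.1, 0.5, -1.8]
time_s: 19.75
ee_pos: [0.4343, -0.3645, 0.0521]
ee_rot: [[-0.057, 0.998, 0.0], [0.998, 0.057, -0.0], [-0.0, 0.0, -1.0]]
ft_force: [0.0, -0.0, -1.9]
grip_width: 0.5
grip_force: 41.0
```

```bash
python3 -m creep '[{"tx":0,"ty":0,"tz":0.002,"rx":0,"ry":0,"rz":0},{"tx":0,"ty":0,"tz":0.004,"rx":0,"ry":0,"rz":0},{"tx":0,"ty":0,"tz":0.006,"rx":0,"ry":0,"rz":0},{"tx":0,"ty":0,"tz":0.006,"rx":0,"ry":0,"rz":0},{"tx":0,"ty":0,"tz":0.006,"rx":0,"ry":0,"rz":0}]'|sed -n '2p;4p'
```

```text
ee_pos: [0.4343, -0.3647, 0.0514]
ft_force: [-3.2, 0.7, 11.6]
```

Contact at 12 N, so the bottle is standing. I'll open slowly, then rise clear.

```bash
python3 -m creep '[{"tx":0,"ty":0,"tz":0,"rx":0,"ry":0,"rz":0},{"tx":0,"ty":0,"tz":0,"rx":0,"ry":0,"rz":0},{"tx":0,"ty":0,"tz":0,"rx":0,"ry":0,"rz":0},{"tx":0,"ty":0,"tz":0,"rx":0,"ry":0,"rz":0},{"tx":0,"ty":0,"tz":0,"rx":0,"ry":0,"rz":0}]' 0.6|tail -3
python3 -m creep '[{"tx":0,"ty":0,"tz":-0.1,"rx":0,"ry":0,"rz":0},{"tx":0,"ty":0,"tz":-0.25,"rx":0,"ry":0,"rz":0},{"tx":0,"ty":0,"tz":-0.45,"rx":0,"ry":0,"rz":0},{"tx":0,"ty":0,"tz":-0.65,"rx":0,"ry":0,"rz":0},{"tx":0,"ty":0,"tz":-0.8,"rx":0,"ry":0,"rz":0}]'|head -2
python3 to.py .4353 -.139 .21 -20.2
```

```text
ft_force: [-0.4, -0.3, 0.1]
grip_width: 0.799
grip_force: 0.0
time_s: 21.25
ee_pos: [0.4344, -0.3647, 0.2131]
t 21.25 at [ 0.4344 -0.3647  0.2131] yaw 93.3 F [-0.6 -0.  -0.3] w 68.4 g 0.0
0 1 t [0.375 0.023 0.005] r [0.   0.   0.42]
0 2 t [ 0.311 -0.212  0.005] r [0.   0.   0.42]
0 3 t [ 0.115 -0.358  0.005] r [0.   0.   0.42]
```

```bash
python3 -m creep '[{"tx":0.37,"ty":0.02,"tz":0,"rx":0,"ry":0,"rz":0.42},{"tx":0.37,"ty":0.02,"tz":0,"rx":0,"ry":0,"rz":0.42},{"tx":0.37,"ty":0.02,"tz":0,"rx":0,"ry":0,"rz":0.42},{"tx":0.37,"ty":0.02,"tz":0,"rx":0,"ry":0,"rz":0.42},{"tx":0.37,"ty":0.02,"tz":0,"rx":0,"ry":0,"rz":0.42}]' 0.5|head -2
python3 -m creep '[{"tx":0.31,"ty":-0.21,"tz":0,"rx":0,"ry":0,"rz":0.42},{"tx":0.31,"ty":-0.21,"tz":0,"rx":0,"ry":0,"rz":0.42},{"tx":0.31,"ty":-0.21,"tz":0,"rx":0,"ry":0,"rz":0.42},{"tx":0.31,"ty":-0.21,"tz":0,"rx":0,"ry":0,"rz":0.42},{"tx":0.31,"ty":-0.21,"tz":0,"rx":0,"ry":0,"rz":0.42}]'|head -2
python3 -m creep '[{"tx":0.12,"ty":-0.36,"tz":0.3,"rx":0,"ry":0,"rz":0.42},{"tx":0.12,"ty":-0.36,"tz":0.3,"rx":0,"ry":0,"rz":0.42},{"tx":0.12,"ty":-0.36,"tz":0.3,"rx":0,"ry":0,"rz":0.42},{"tx":0.12,"ty":-0.36,"tz":0.3,"rx":0,"ry":0,"rz":0.42},{"tx":0.12,"ty":-0.36,"tz":0.3,"rx":0,"ry":0,"rz":0.42}]'|head -2
python3 w.py .024 w9.png;python3 to.py .4353 -.139 .01 -20.2
```

```text
time_s: 21.75
ee_pos: [0.434, -0.29, 0.2108]
time_s: 22.25
ee_pos: [0.4346, -0.2151, 0.2108]
time_s: 22.75
ee_pos: [0.4355, -0.1391, 0.1504]
[319 184] c 0.4344 -0.1404 size 0.072 0.036 deg -20.2
[484 132] c 0.4322 -0.2944 size 0.044 0.034 deg 69.7
[497  29] c 0.5196 -0.3232 size 0.048 0.038 deg -89.7
t 22.8 at [ 0.4355 -0.1393  0.1506] yaw -20.6 F [ 0.3  0.8 -0.5] w 64.0 g 0.0
0 1 t [-0.001 -0.001  0.703] r [ 0.     0.    -0.005]
```

```bash
python3 -m creep '[{"tx":-0.005,"ty":0.005,"tz":0.25,"rx":0,"ry":0,"rz":0},{"tx":-0.005,"ty":0.005,"tz":0.45,"rx":0,"ry":0,"rz":0},{"tx":-0.005,"ty":0.005,"tz":0.6,"rx":0,"ry":0,"rz":0},{"tx":-0.005,"ty":0.005,"tz":0.7,"rx":0,"ry":0,"rz":0},{"tx":-0.005,"ty":0.005,"tz":0.7,"rx":0,"ry":0,"rz":0}]' | sed -n '2p;4p'
python3 -m creep '[{"tx":0,"ty":0,"tz":0,"rx":0,"ry":0,"rz":0},{"tx":0,"ty":0,"tz":0,"rx":0,"ry":0,"rz":0},{"tx":0,"ty":0,"tz":0,"rx":0,"ry":0,"rz":0},{"tx":0,"ty":0,"tz":0,"rx":0,"ry":0,"rz":0},{"tx":0,"ty":0,"tz":0,"rx":0,"ry":0,"rz":0}]' -1 40
python3 -m creep '[{"tx":0,"ty":0,"tz":-0.1,"rx":0,"ry":0,"rz":0},{"tx":0,"ty":0,"tz":-0.25,"rx":0,"ry":0,"rz":0},{"tx":0,"ty":0,"tz":-0.45,"rx":0,"ry":0,"rz":0},{"tx":0,"ty":0,"tz":-0.65,"rx":0,"ry":0,"rz":0},{"tx":0,"ty":0,"tz":-0.8,"rx":0,"ry":0,"rz":0}]'
python3 to.py .5 0 .17 -15 .5412 .3778 .12 -9.7
```

```text
ee_pos: [0.4328, -0.1397, 0.0087]
ft_force: [-0.0, -0.4, 0.2]
time_s: 23.8
ee_pos: [0.4351, -0.1405, 0.012]
ee_rot: [[0.939, -0.344, 0.002], [-0.344, -0.939, -0.001], [0.002, 0.0, -1.0]]
ft_force: [-1.1, 0.4, 12.4]
grip_width: 0.409
grip_force: 41.2
time_s: 24.3
ee_pos: [0.4348, -0.1403, 0.1739]
ee_rot: [[0.939, -0.344, 0.003], [-0.344, -0.939, -0.001], [0.003, 0.0, -1.0]]
ft_force: [-0.1, -0.6, -1.3]
grip_width: 0.406
grip_force: 40.1
t 24.3 at [ 0.4348 -0.1403  0.1739] yaw -20.1 F [-0.1 -0.6 -1.3] w 34.5 g 40.1
0 1 t [ 0.065 -0.771  0.02 ] r [ 0.    -0.002 -0.057]
1 1 t [-0.145 -0.939  0.125] r [ 0.     0.    -0.029]
1 2 t [-0.101 -0.945  0.125] r [ 0.     0.    -0.029]
```

```bash
python3 -m creep '[{"tx":0.02,"ty":-0.2,"tz":0,"rx":0,"ry":0,"rz":-0.02},{"tx":0.03,"ty":-0.4,"tz":0,"rx":0,"ry":0,"rz":-0.04},{"tx":0.05,"ty":-0.6,"tz":0,"rx":0,"ry":0,"rz":-0.057},{"tx":0.065,"ty":-0.77,"tz":0,"rx":0,"ry":0,"rz":-0.057},{"tx":0.065,"ty":-0.77,"tz":0,"rx":0,"ry":0,"rz":-0.057}]'|head -2
python3 -m creep '[{"tx":-0.03,"ty":-0.2,"tz":0,"rx":0,"ry":0,"rz":-0.02},{"tx":-0.06,"ty":-0.4,"tz":0,"rx":0,"ry":0,"rz":-0.03},{"tx":-0.09,"ty":-0.6,"tz":0,"rx":0,"ry":0,"rz":-0.03},{"tx":-0.12,"ty":-0.8,"tz":0,"rx":0,"ry":0,"rz":-0.03},{"tx":-0.145,"ty":-0.94,"tz":0,"rx":0,"ry":0,"rz":-0.03}]'|head -2
python3 -m creep '[{"tx":-0.02,"ty":-0.2,"tz":0.05,"rx":0,"ry":0,"rz":-0.02},{"tx":-0.04,"ty":-0.4,"tz":0.1,"rx":0,"ry":0,"rz":-0.03},{"tx":-0.06,"ty":-0.6,"tz":0.15,"rx":0,"ry":0,"rz":-0.03},{"tx":-0.08,"ty":-0.8,"tz":0.2,"rx":0,"ry":0,"rz":-0.03},{"tx":-0.1,"ty":-0.945,"tz":0.25,"rx":0,"ry":0,"rz":-0.03}]'|head -2
python3 -m creep '[{"tx":0,"ty":0,"tz":0,"rx":0,"ry":0,"rz":0},{"tx":0,"ty":0,"tz":0,"rx":0,"ry":0,"rz":0},{"tx":0,"ty":0,"tz":0,"rx":0,"ry":0,"rz":0},{"tx":0,"ty":0,"tz":0,"rx":0,"ry":0,"rz":0},{"tx":0,"ty":0,"tz":0,"rx":0,"ry":0,"rz":0}]'|tail -2
python3 -c "from h import *;snap('wrist','w10.png')"
python3 to.py .5412 .3778 .0195 -9.7
```

```text
time_s: 24.8
ee_pos: [0.5014, 0.003, 0.1718]
time_s: 25.3
ee_pos: [0.5204, 0.191, 0.1716]
time_s: 25.8
ee_pos: [0.5414, 0.38, 0.1213]
grip_width: 0.408
grip_force: 40.2
t 26.35 at [0.5414 0.3773 0.1212] yaw -9.7 F [-0.3 -0.2 -1.5] w 34.2 g 40.2
0 1 t [-0.001 -0.002  0.509] r [0. 0. 0.]
```

View pics/w10.png

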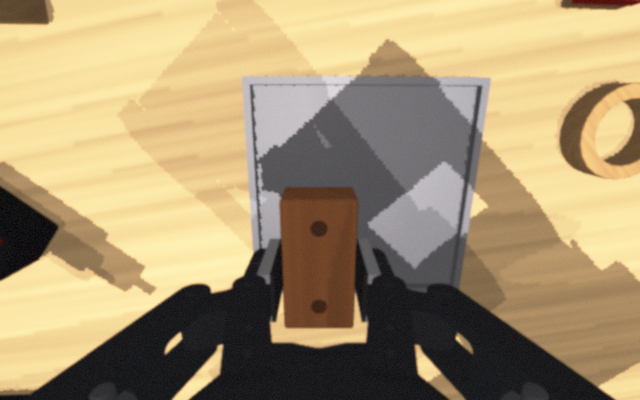

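The short batten (319,255) is aligned over the left half of the square tray. Lower, release, rise.

```bash
python3 -m creep '[{"tx":0,"ty":0,"tz":0.18,"rx":0,"ry":0,"rz":0},{"tx":0,"ty":0,"tz":0.34,"rx":0,"ry":0,"rz":0},{"tx":0,"ty":0,"tz":0.44,"rx":0,"ry":0,"rz":0},{"tx":0,"ty":0,"tz":0.49,"rx":0,"ry":0,"rz":0},{"tx":0,"ty":0,"tz":0.508,"rx":0,"ry":0,"rz":0}]'| sed -n '2p;4p'
python3 -m creep '[{"tx":0,"ty":0,"tz":0,"rx":0,"ry":0,"rz":0},{"tx":0,"ty":0,"tz":0,"rx":0,"ry":0,"rz":0},{"tx":0,"ty":0,"tz":0,"rx":0,"ry":0,"rz":0},{"tx":0,"ty":0,"tz":0,"rx":0,"ry":0,"rz":0},{"tx":0,"ty":0,"tz":0,"rx":0,"ry":0,"rz":0}]' 0.1| sed -n '2p;4p'
python3 -m creep '[{"tx":0,"ty":0,"tz":-0.1,"rx":0,"ry":0,"rz":0},{"tx":0,"ty":0,"tz":-0.3,"rx":0,"ry":0,"rz":0},{"tx":0,"ty":0,"tz":-0.5,"rx":0,"ry":0,"rz":0},{"tx":0,"ty":0,"tz":-0.7,"rx":0,"ry":0,"rz":0},{"tx":0,"ty":0,"tz":-0.7,"rx":0,"ry":0,"rz":0}]'|head -2
python3 to.py .6867 -.134 .155 80.3
```

```text
ee_pos: [0.5408, 0.3775, 0.0184]
ft_force: [-0.2, -0.3, -1.0]
ee_pos: [0.5413, 0.3781, 0.0196]
ft_force: [0.3, 0.2, -0.3]
time_s: 27.85
ee_pos: [0.5437, 0.3797, 0.1651]
t 27.85 at [0.5437 0.3797 0.1651] yaw -9.6 F [ 1.6  0.8 -0.3] w 46.7 g 0.0
0 1 t [0.378 0.804 0.015] r [ 0.    -0.002 -0.333]
0 2 t [-0.074  0.886  0.014] r [ 0.    -0.002 -0.333]
0 3 t [-0.507  0.73   0.015] r [ 0.    -0.002 -0.333]
```

```bash
python3 -m creep '[{"tx":0.38,"ty":0.8,"tz":0,"rx":0,"ry":0,"rz":-0.333},{"tx":0.38,"ty":0.8,"tz":0,"rx":0,"ry":0,"rz":-0.333},{"tx":0.38,"ty":0.8,"tz":0,"rx":0,"ry":0,"rz":-0.333},{"tx":0.38,"ty":0.8,"tz":0,"rx":0,"ry":0,"rz":-0.333},{"tx":0.38,"ty":0.8,"tz":0,"rx":0,"ry":0,"rz":-0.333}]' 0.8|head -2
python3 -m creep '[{"tx":-0.07,"ty":0.89,"tz":0,"rx":0,"ry":0,"rz":-0.333},{"tx":-0.07,"ty":0.89,"tz":0,"rx":0,"ry":0,"rz":-0.333},{"tx":-0.07,"ty":0.89,"tz":0,"rx":0,"ry":0,"rz":-0.333},{"tx":-0.07,"ty":0.89,"tz":0,"rx":0,"ry":0,"rz":-0.333},{"tx":-0.07,"ty":0.89,"tz":0,"rx":0,"ry":0,"rz":-0.333}]'|head -2
python3 -m creep '[{"tx":-0.51,"ty":0.73,"tz":0,"rx":0,"ry":0,"rz":-0.333},{"tx":-0.51,"ty":0.73,"tz":0,"rx":0,"ry":0,"rz":-0.333},{"tx":-0.51,"ty":0.73,"tz":0,"rx":0,"ry":0,"rz":-0.333},{"tx":-0.51,"ty":0.73,"tz":0,"rx":0,"ry":0,"rz":-0.333},{"tx":-0.51,"ty":0.73,"tz":0,"rx":0,"ry":0,"rz":-0.333}]'|head -2
python3 w.py .024 w11.png;python3 to.py .6867 -.134 .011 80.3
```

```text
time_s: 28.35
ee_pos: [0.5902, 0.2033, 0.159]
time_s: 28.85
ee_pos: [0.6392, 0.0317, 0.1589]
time_s: 29.35
ee_pos: [0.6863, -0.1397, 0.1587]
[256 341] c 0.5896 -0.3058 size 0.049 0.028 deg 3.3
[498 266] c 0.8483 -0.2599 size 0.086 0.049 deg 23.0
[317 177] c 0.687 -0.1321 size 0.056 0.055 deg 80.3
t 29.4 at [ 0.6855 -0.1374  0.1586] yaw 80.1 F [-0.7  0.3  0. ] w 76.6 g 0.0
0 1 t [0.018 0.003 0.738] r [ 0.     0.    -0.002]
```

View pics/w11.png

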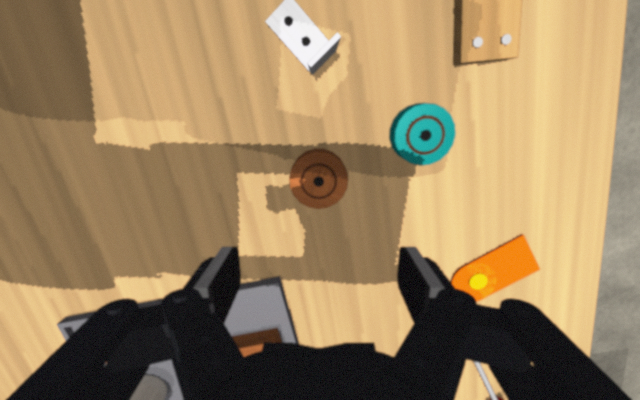

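The brown large wheel (318,180) is centred and measures 56 x 55 mm. The turquoise one (423,135) clears the right finger by about 19 mm.

```bash
python3 -m creep '[{"tx":0.025,"ty":0.003,"tz":0.25,"rx":0,"ry":0,"rz":0},{"tx":0.025,"ty":0.003,"tz":0.48,"rx":0,"ry":0,"rz":0},{"tx":0.025,"ty":0.003,"tz":0.64,"rx":0,"ry":0,"rz":0},{"tx":0.025,"ty":0.003,"tz":0.74,"rx":0,"ry":0,"rz":0},{"tx":0.025,"ty":0.003,"tz":0.74,"rx":0,"ry":0,"rz":0}]' | sed -n '2p;4p'
python3 -m creep '[{"tx":0,"ty":0,"tz":0,"rx":0,"ry":0,"rz":0},{"tx":0,"ty":0,"tz":0,"rx":0,"ry":0,"rz":0},{"tx":0,"ty":0,"tz":0,"rx":0,"ry":0,"rz":0},{"tx":0,"ty":0,"tz":0,"rx":0,"ry":0,"rz":0},{"tx":0,"ty":0,"tz":0,"rx":0,"ry":0,"rz":0}]' -1 40
python3 -m creep '[{"tx":0,"ty":0,"tz":-0.1,"rx":0,"ry":0,"rz":0},{"tx":0,"ty":0,"tz":-0.25,"rx":0,"ry":0,"rz":0},{"tx":0,"ty":0,"tz":-0.45,"rx":0,"ry":0,"rz":0},{"tx":0,"ty":0,"tz":-0.65,"rx":0,"ry":0,"rz":0},{"tx":0,"ty":0,"tz":-0.8,"rx":0,"ry":0,"rz":0}]'
python3 to.py .5278 .297 .12 80.3 
```

```text
ee_pos: [0.6843, -0.1288, 0.0079]
ft_force: [-0.7, 0.5, -0.1]
time_s: 30.4
ee_pos: [0.6878, -0.131, 0.0129]
ee_rot: [[0.169, 0.986, 0.003], [0.986, -0.169, -0.0], [0.0, 0.003, -1.0]]
ft_force: [-0.0, 3.2, 8.4]
grip_width: 0.629
grip_force: 42.8
time_s: 30.9
ee_pos: [0.6875, -0.1313, 0.1748]
ee_rot: [[0.169, 0.986, 0.003], [0.986, -0.169, -0.001], [-0.0, 0.003, -1.0]]
ft_force: [0.8, -1.1, -0.6]
grip_width: 0.633
grip_force: 42.3
t 30.9 at [ 0.6875 -0.1313  0.1748] yaw 80.3 F [ 0.8 -1.1 -0.6] w 53.8 g 42.3
0 1 t [ 0.988 -0.575  0.135] r [0.001 0.    0.   ]
0 2 t [ 0.988 -0.574  0.136] r [0.001 0.    0.   ]
```

```bash
python3 -m creep '[{"tx":0.1,"ty":-0.06,"tz":0,"rx":0,"ry":0,"rz":0},{"tx":0.25,"ty":-0.15,"tz":0,"rx":0,"ry":0,"rz":0},{"tx":0.4,"ty":-0.23,"tz":0,"rx":0,"ry":0,"rz":0},{"tx":0.55,"ty":-0.32,"tz":0,"rx":0,"ry":0,"rz":0},{"tx":0.7,"ty":-0.4,"tz":0,"rx":0,"ry":0,"rz":0}]'|head -2
python3 -m creep '[{"tx":0.15,"ty":-0.09,"tz":0,"rx":0,"ry":0,"rz":0},{"tx":0.3,"ty":-0.17,"tz":0,"rx":0,"ry":0,"rz":0},{"tx":0.45,"ty":-0.26,"tz":0,"rx":0,"ry":0,"rz":0},{"tx":0.6,"ty":-0.35,"tz":0,"rx":0,"ry":0,"rz":0},{"tx":0.75,"ty":-0.43,"tz":0,"rx":0,"ry":0,"rz":0}]'|head -2
python3 -m creep '[{"tx":0.14,"ty":-0.08,"tz":0.07,"rx":0,"ry":0,"rz":0},{"tx":0.28,"ty":-0.17,"tz":0.14,"rx":0,"ry":0,"rz":0},{"tx":0.4,"ty":-0.25,"tz":0.2,"rx":0,"ry":0,"rz":0},{"tx":0.5,"ty":-0.3,"tz":0.26,"rx":0,"ry":0,"rz":0},{"tx":0.526,"ty":-0.319,"tz":0.27,"rx":0,"ry":0,"rz":0}]'|head -2
python3 -m creep '[{"tx":0,"ty":0,"tz":0,"rx":0,"ry":0,"rz":0},{"tx":0,"ty":0,"tz":0,"rx":0,"ry":0,"rz":0},{"tx":0,"ty":0,"tz":0,"rx":0,"ry":0,"rz":0},{"tx":0,"ty":0,"tz":0,"rx":0,"ry":0,"rz":0},{"tx":0,"ty":0,"tz":0,"rx":0,"ry":0,"rz":0}]'|tail -2
python3 -c "from h import *;snap('wrist','w12.png')"
python3 to.py .5278 .297 .0205 80.3
```

```text
time_s: 31.4
ee_pos: [0.6309, 0.0215, 0.1721]
time_s: 31.9
ee_pos: [0.5714, 0.184, 0.1721]
time_s: 32.4
ee_pos: [0.5257, 0.2989, 0.1167]
grip_width: 0.632
grip_force: 42.3
t 32.95 at [0.5272 0.2967 0.1173] yaw 80.3 F [ 0.4  0.  -0.2] w 53.5 g 42.3
0 1 t [0.002 0.003 0.484] r [ 0.     0.    -0.001]
```

View pics/w12.png

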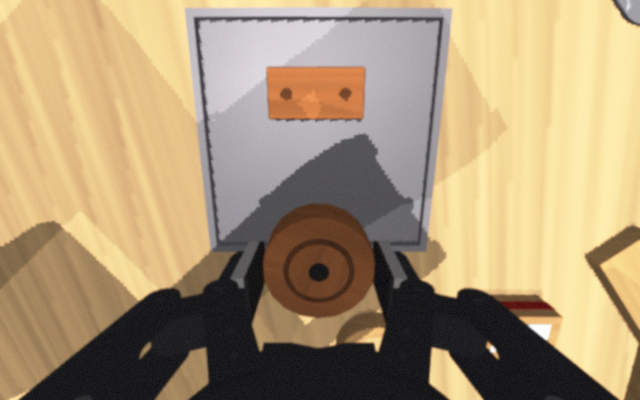

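The short batten lies flat (316,93) and the large wheel is level above the near half of the tray. Lower, release, rise.

```bash
python3 -m creep '[{"tx":0.015,"ty":0,"tz":0.18,"rx":0,"ry":0,"rz":0},{"tx":0.015,"ty":0,"tz":0.34,"rx":0,"ry":0,"rz":0},{"tx":0.015,"ty":0,"tz":0.43,"rx":0,"ry":0,"rz":0},{"tx":0.015,"ty":0,"tz":0.47,"rx":0,"ry":0,"rz":0},{"tx":0.015,"ty":0,"tz":0.485,"rx":0,"ry":0,"rz":0}]'| sed -n '2p;4p'
python3 -m creep '[{"tx":0,"ty":0,"tz":0,"rx":0,"ry":0,"rz":0},{"tx":0,"ty":0,"tz":0,"rx":0,"ry":0,"rz":0},{"tx":0,"ty":0,"tz":0,"rx":0,"ry":0,"rz":0},{"tx":0,"ty":0,"tz":0,"rx":0,"ry":0,"rz":0},{"tx":0,"ty":0,"tz":0,"rx":0,"ry":0,"rz":0}]' 0.6| sed -n '2p;4p'
python3 -m creep '[{"tx":0,"ty":0,"tz":-0.1,"rx":0,"ry":0,"rz":0},{"tx":0,"ty":0,"tz":-0.3,"rx":0,"ry":0,"rz":0},{"tx":0,"ty":0,"tz":-0.5,"rx":0,"ry":0,"rz":0},{"tx":0,"ty":0,"tz":-0.7,"rx":0,"ry":0,"rz":0},{"tx":0,"ty":0,"tz":-0.9,"rx":0,"ry":0,"rz":0}]'|head -2
python3 to.py .58 0 .25 80.3
```

```text
ee_pos: [0.5272, 0.2999, 0.0195]
ft_force: [0.0, -0.1, 0.2]
ee_pos: [0.5276, 0.3002, 0.0206]
ft_force: [-0.0, 0.1, -0.6]
time_s: 34.45
ee_pos: [0.5271, 0.3, 0.2019]
t 34.45 at [0.5271 0.3    0.2019] yaw 80.3 F [0.5 1.5 0.2] w 68.2 g 0.0
0 1 t [-0.717  0.257 -0.12 ] r [0. 0. 0.]
0 2 t [-0.717  0.257 -0.12 ] r [0. 0. 0.]
```

Move the arm out of the way for a final check from the top and scene cameras.

```bash
python3 -m creep '[{"tx":-0.72,"ty":0.2,"tz":-0.2,"rx":0,"ry":0,"rz":0},{"tx":-0.72,"ty":0.2,"tz":-0.2,"rx":0,"ry":0,"rz":0},{"tx":-0.72,"ty":0.2,"tz":-0.2,"rx":0,"ry":0,"rz":0},{"tx":-0.72,"ty":0.2,"tz":-0.2,"rx":0,"ry":0,"rz":0},{"tx":-0.72,"ty":0.2,"tz":-0.2,"rx":0,"ry":0,"rz":0}]'|head -2
python3 -m creep '[{"tx":-0.72,"ty":0.2,"tz":-0.2,"rx":0,"ry":0,"rz":0},{"tx":-0.72,"ty":0.2,"tz":-0.2,"rx":0,"ry":0,"rz":0},{"tx":-0.72,"ty":0.2,"tz":-0.2,"rx":0,"ry":0,"rz":0},{"tx":-0.72,"ty":0.2,"tz":-0.2,"rx":0,"ry":0,"rz":0},{"tx":-0.72,"ty":0.2,"tz":-0.2,"rx":0,"ry":0,"rz":0}]'|head -2
sed -i 's/,\.024,40/,.03,40/' m.py; python3 m.py
python3 - <<'E'
from h import *
t=snap('top')['frame'][150:300,150:490,::-1];c=snap('scene')['frame'][80:310,110:480,::-1]
cv2.imwrite('pics/f13.png',np.hstack([cv2.resize(np.vstack([t[:,:140],t[:,200:]]),(300,590)),cv2.resize(c,(500,590))]))
E
```

```text
time_s: 34.95
ee_pos: [0.5429, 0.1502, 0.2408]
time_s: 35.45
ee_pos: [0.5579, 0.0027, 0.28]
[32 29 27] [77 66 51] [142 144 141] [24 19 19] [163 138  94]
wood
(435, 263) c 0.4328 -0.2952 size 0.032 0.031 longaxis deg 87.9
(471, 260) c 0.4371 -0.3923 size 0.022 0.021 longaxis deg 87.8
(211, 232) c 0.5279 0.2936 size 0.052 0.049 longaxis deg 44.8
(182, 231) c 0.5374 0.3742 size 0.067 0.031 longaxis deg -10.3
(443, 214) c 0.556 -0.3229 size 0.109 0.035 longaxis deg 4.0
grey
(208, 232) c 0.534 0.3382 size 0.193 0.189 longaxis deg 80.1
(450, 244) c 0.4974 -0.3259 size 0.26 0.164 longaxis deg 2.7
cap
(472, 260) c 0.4334 -0.3669 size 0.019 0.018 longaxis deg -74.5
```

View pics/f13.png

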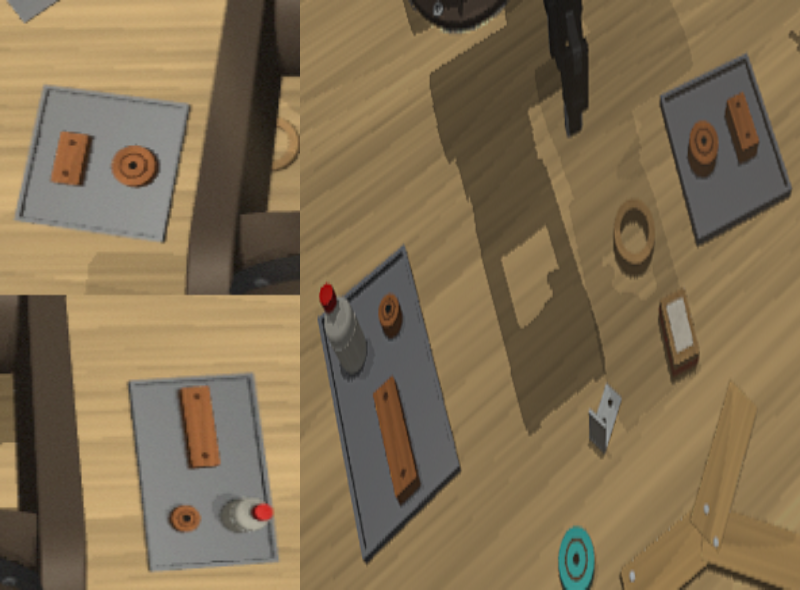

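All five parts are wholly inside their trays: bottle upright, wood flat. The tape, screw box, bracket and turquoise wheel haven't moved. Handing in.

```bash
python3 -c "
from station import manip
print(manip.finish_job())"
```

```text
the job is handed in; nothing more can be done
None
```

The job is handed in at about 36 s of robot time: the long tray holds the long batten, small wheel and upright glue bottle, the square tray holds the short batten and large wheel, and final camera views showed every part inside its tray with the tape, screw box and bracket where they were.

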